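# Balance the snake hook on its drying rest

## Robot

A 6-joint arm with a two-finger parallel gripper is mounted at the origin on the work surface. World frame = base frame: x ahead of the robot, y to its left, z up, the work surface at z = 0. Lengths are in m, angles in degrees, forces in N, time in s.
With the tool pointing down it reaches from about 0.325 to 1 m from the base axis. Payload 5.1 kg.
Tool frame: the origin (TCP) lies at the very end of the fingers, on their centre line; the grasp point (between the pads) lies 19 mm behind it; y points along the fingers, z is the direction in which the jaws open and shut, and the axes are right-handed (so a half turn about y gives the same grasp; the last joint's range is limited). The gripper opens to 85 mm and grips with 20 to 120 N. Pads are 22 mm wide; open, the fingers measure 114 mm over their backs; the gripper's body (76 mm by 85 mm) begins 54 mm behind the grasp point. The pads swing forward as they close: fully open they stand 13 mm farther back than shut.
Start: joints at [-73.488, 7.093, 94.555, -0, 78.352, -4.733], TCP at [0.236, -0.606, 0.231] pointing down, gripper open.
Joint ranges: [-149.61, 149.61], [-58.7, 133.49], [1.44, 155.28], [-77.14, 257.14], [18.33, 153.61], [-166.67, 166.67]. Speed limits (degrees/s): [147.25, 147.25, 180, 180, 180, 180].

## Interface

Orientations are given as [roll, pitch, yaw] about the fixed x, y, z axes, in that order (R = Rz(yaw) Ry(pitch) Rx(roll)).
In Python, from bench import r gives the robot as it stands.
- The arm moves only by the tool carry_out, never from a script. Its argument "series" is text: rows parted by semicolons, each of 4 numbers parted by spaces: the shift along the world's x, y, z in m, then the turn about the world's z in degrees. A call has 1 to 12 rows; each row shifts and turns the commanded pose from where the row before left it; what a row does not reach is not made up. A row lasts 1/8 s, in which the tool goes at most 62.5 mm and 10.7 degrees, less where a joint would pass 70% of its speed; a pose out of reach is approached as far as the arm can. A call is refused whole if a number of a shift passes 0.0625 or a number of a turn 10.7, either way. A call with a gripper value outside its range is refused whole. "claw" is the finger opening in m, from 0 to 0.0854, set as the call begins (left out, the last holds). The fingers move at their own pace and stop on an object; "grip_force" is the grip in N (left out, the last holds). Time passes only in rows, so rows that do not move let the fingers close. It gives the time, the measured TCP pose, the force and the opening at its end, in the units of the state.
- r.get_obs(): the state, without advancing time (a new reading comes with each control period).
- r.get_image(name): name is "side" or "top"; returns a dict with "image" (420x560x3 uint8, red, green, blue), "K" (3x3 intrinsics, pixels), "k1" (the pictures are not rectified: a ray, as slopes to the right and down, at radius r is drawn at 1 + k1 r^2 times it, then the intrinsics apply), "rvec" (rotation vector, rad) and "tvec" (3), from world to camera coordinates, as OpenCV has them. Camera axes: x right, y down, z forward; pixel columns grow to the right and rows downward; lengths in m; the calibration is good to about 2 mm. A picture is of the moment at which its call begins. There is no depth.
- r.close_job(): hands the job in, once; it reports no verdict.
Trained networks look in a picture, given as the dict that the camera call returned (one of the last four; its "shot" number tells which), for a name from the list of things; names that differ only in an ending like _2 or _b are one class to them, and where a whole thing is asked for, a point or a joint stands for the part that bears it (a point fixed in the world has none). Each returns a list of dicts, best first, with "conf" (0 to 1); they miss things now and then, are a little off and sometimes report something else, mostly with a low value. They report only what shows in the picture. A call takes as long as a camera call. They do not tell look-alikes from the thing itself.
- r.search_frame(label, picture): "rect" ([left, top, right, bottom] in pixels, round what is visible of it).
- r.outline_of(label, picture): "region" (420x560 bool, what is visible of it) and "rect" ([left, top, right, bottom] in pixels, round what is visible of it).
- r.spot_point(label, picture): "point" ([column, row] in pixels: a listed point, or the origin of a listed thing).
The state is a dict: "t": time; "joint_positions": joint angles; "qvel": joint speeds; "tau": joint torques, N m; "tool_pos": TCP position; "orientation": TCP orientation; "ft_force": force on the tool from outside, world axes, zero at the start; "ft_torque": the same for the moment, N m; "gripper_width": opening from 0.0 (shut) to 1.0 (fully open).
Only numpy, scipy, OpenCV 4.12 (cv2) and the standard library are available. Lean on these libraries where they do the work, as an engineer would, in place of code of your own. Each camera call takes 0.05 s, during which the arm holds its last target.

## Task

Put the rinsed snake hook up to dry: lay it crosswise over the upright rib of the grey drying rest, same side up as it lies now, so that it balances there level by itself with both ends free in the air, and let go. Leave the scraper where it is.

Things in the scene. Friction and masses are not known exactly. Their poses are not given: they have to be found in the camera images.
- snake_hook: Snake hook lying flat, 321 mm long, 0.2 kg: black flat handle 140 long, 22 wide, 16 high; 8 mm round steel shaft ending in a U-shaped hook 52 mm across. Balances at a point in the handle 105 mm from its butt, 35 mm behind where the shaft leaves it. Origin: handle underside at that balance point; x along the shaft to the hook (tip +216 mm, butt -105), y to the side the hook bends to, z up.
- rest: Grey plastic drying rest, fixed: base plate 90 x 110 mm, 10 high, with one upright flat-topped rib across its middle, 32 mm thick (along x), 110 mm long (along y), its flat top 70 mm above the board. Origin: on the board under the rib's middle. The rib runs along y, so the hook is to lie along x, either way round; z up.
- scraper: Bystander: loose scraper with the same handle and shaft as the snake hook but ending in a flat straight blade 45 x 50 mm. Lies on the board on the other side of the rest. Origin on the handle's underside, 105 mm from the butt; x along the shaft to the blade, z up. (A bowl, a clear tub and a switch box, all fixed and under 95 mm high, stand in a row beyond the work.)
Things that resemble listed ones, but are neither listed nor needed, are in the scene too. What is shaped like the rest but purple or yellow is not meant.

How it is judged:
By the outcome, as a careful person would: the job done as asked, in the order asked, and still so for the second after the job is handed in, with the robot touching nothing.
It also fails if it takes over 40 s, if anything falls off the work surface, if the arm or the gripper's body presses on something with over 40 N, if the wrist force passes 120 N, or if a joint passes its speed limit or range.

## Working session

There is one attempt and no reset: what is moved stays moved. The work goes in short steps, Python scripts to look and compute and a tool call to move; the robot and the scene stay as the last step left them, time stands still between calls to the robot, and variables do not carry over. Pictures are saved under pics/ and viewed, and the job is handed in when it is done.

Besides the shell and the picture viewer there is one more tool, called after "Request:" as a command line: name --argument value ..., lists and objects as JSON in quotes. carry_out: Moves the arm, as the interface text tells. Its arguments: {"type":"object","properties":{"series":{"type":"string"},"claw":{"type":"number"},"grip_force":{"type":"number"}},"required":["series"]}

```bash
mkdir -p pics; ls; cat > h.py <<'E'
import numpy as np,cv2
from bench import r
def cam(p):
    R=cv2.Rodrigues(np.array(p["rvec"],float))[0]; return R,np.array(p["tvec"],float).ravel(),np.array(p["K"],float),float(p["k1"])
def proj(p,P):
    R,t,K,k1=cam(p)
    return cv2.projectPoints(np.array(P,float).reshape(-1,1,3),np.array(p["rvec"],float),t,K,np.array([k1,0,0,0,0]))[0].reshape(-1,2)
def ray(p,uv,z):
    R,t,K,k1=cam(p)
    x=cv2.undistortPoints(np.array(uv,float).reshape(-1,1,2),K,np.array([k1,0,0,0,0])).reshape(-1,2)
    d=np.c_[x,np.ones(len(x))]@R; c=-R.T@t
    return c+d*((z-c[2])/d[:,2])[:,None]
def save(n,im): cv2.imwrite("pics/"+n,im[:,:,::-1])
E
python3 - <<'E'
from h import *
import pickle
for n in("top","side"):
    p=r.get_image(n); save(n+"0.png",p["image"]); pickle.dump(p,open(n+"0.pkl","wb"))
    R,t,K,k1=cam(p); print(n,-R.T@t,K[0,0],k1)
    for l in("snake_hook","rest","scraper"):
        print(l,[(np.round(d["rect"]),round(d["conf"],2)) for d in r.search_frame(l,p)],[(np.round(d["point"]),round(d["conf"],2)) for d in r.spot_point(l,p)])
print(r.get_obs())
E
```

```text
pics
top [ 0.33201638 -0.0073353   0.96883781] 415.53822918975834 -0.051961362376204474
snake_hook [(array([138., 104., 187., 227.]), 0.88)] []
rest [(array([330., 232., 391., 276.]), 0.97), (array([283., 151., 337., 205.]), 0.67), (array([222., 212., 282., 271.]), 0.63)] [(array([252., 239.]), 0.96), (array([359., 253.]), 0.83), (array([309., 178.]), 0.65)]
scraper [(array([366.,  80., 404., 207.]), 0.96)] [(array([391., 164.]), 0.74)]
side [0.3255985  0.81215279 0.65754954] 503.4586874413597 -0.1882251451464989
snake_hook [(array([ 99., 312., 293., 352.]), 0.72)] [(array([227., 324.]), 0.69)]
rest [(array([291., 219., 359., 289.]), 0.85), (array([246., 177., 288., 235.]), 0.83), (array([334., 163., 377., 214.]), 0.71)] [(array([352., 202.]), 0.87), (array([322., 265.]), 0.66)]
scraper [(array([184., 159., 311., 176.]), 0.58)] [(array([269., 172.]), 0.8)]
{'t': 0.7, 'joint_positions': array([-7.34904253e+01,  7.09063601e+00,  9.45534180e+01, -5.18411854e-04,
        7.83536499e+01, -4.73356577e+00]), 'qvel': array([-0.02052901, -0.00802033,  0.08098075, -0.01927806, -0.01032045,
        0.0561851 ]), 'tau': array([ 9.98810501e-04, -4.23443305e+01, -3.65662622e+01, -4.38231552e-05,
        3.94192011e-04,  1.47485838e-05]), 'tool_pos': array([ 0.23547109, -0.60584234,  0.23137007]), 'orientation': array([-8.99977536e+01, -6.95491678e-04, -1.58756755e+02]), 'ft_force': array([-0.84200261,  0.43527037,  0.1607323 ]), 'ft_torque': array([-0.0055346 , -0.00875693,  0.01929663]), 'gripper_width': 1.0025917340272068}
```

View pics/top0.png

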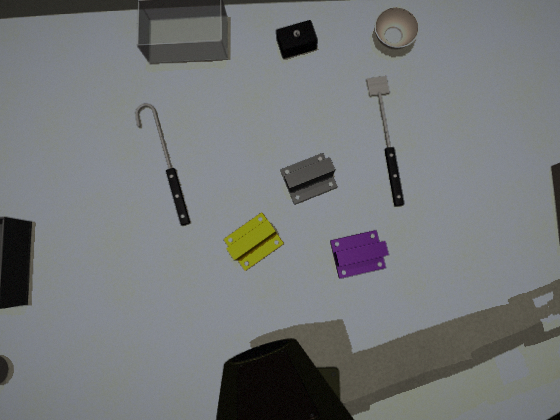

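View pics/side0.png

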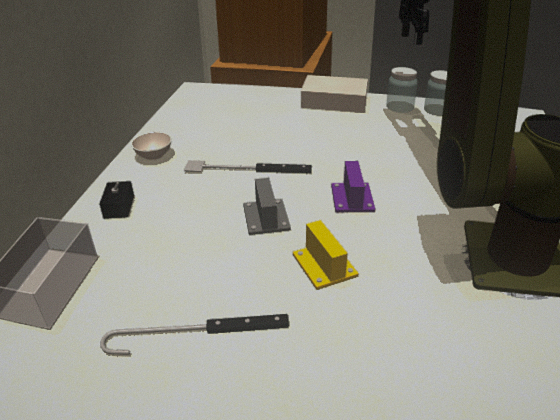

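Candidates for the hook: only the hook at top (162,165), because the tool at (390,140) ends in a blade and is the scraper. Candidates for the rest: grey (309,178), yellow (252,241) and purple (359,254). I choose grey. Next I'll measure and check crops.

```bash
cat > fit.py <<'E'
from h import *
from scipy.optimize import minimize
def hull(p,pts):
    m=np.zeros((420,560),np.uint8); 
    for b in pts: cv2.fillConvexPoly(m,cv2.convexHull(np.round(proj(p,b)*16).astype(np.int32)),1,shift=4)
    return m>0
def box(x0,x1,y0,y1,z0,z1): return np.array([[x,y,z] for x in(x0,x1) for y in(y0,y1) for z in(z0,z1)])
REST=[box(-.045,.045,-.055,.055,0,.01),box(-.016,.016,-.055,.055,0,.07)]
HND=[box(-.105,.035,-.011,.011,0,.016)]
HOOK=HND+[box(.035,.186,-.004,.004,.004,.012)]
def T(b,q,z=0):
    c,s=np.cos(q[2]),np.sin(q[2]); return b@np.array([[c,s,0],[-s,c,0],[0,0,1]])+[q[0],q[1],z]
def soft(m): return cv2.GaussianBlur(m.astype(np.float32),(0,0),1.2)
def fit(model,obs,q0,z=0):
    O=[(p,soft(m)) for p,m in obs]
    def f(v):
        q=[v[0],v[1],v[2]]
        return sum(((soft(hull(p,[T(b,q,z) for b in model]))-o)**2).sum() for p,o in O)
    best=None
    for d in(-.08,0,.08):
        s=np.array([q0[0],q0[1],q0[2]+d]); S=np.array([s,s+[.008,0,0],s+[0,.008,0],s+[0,0,.08]])
        r_=minimize(f,s,method="Nelder-Mead",options=dict(initial_simplex=S,xatol=1e-5,fatol=.05,maxiter=250))
        if best is None or r_.fun<best.fun: best=r_
    return best.x,best.fun
E
cat > m1.py <<'E'
from fit import *
P={n:r.get_image(n) for n in("top","side")}
T_,S=P["top"],P["side"]
print(ray(T_,[[309,170]],.07),ray(T_,[[184,222],[170,170],[150,105]],.01))
def near(l,p,xy):
    for d in r.outline_of(l,p):
        if d["region"][xy[1]-6:xy[1]+7,xy[0]-6:xy[0]+7].any() and d["conf"]>.3: return d["region"]
    print("none",l)
rt,rs=near("rest",T_,(309,172)),near("rest",S,(266,205))
ht,hs=near("snake_hook",T_,(175,190)),near("snake_hook",S,(245,324))
def dark(p,m):
    if m is None: return None
    g=p["image"].max(2)<75
    n,lab,st,_=cv2.connectedComponentsWithStats((g&(cv2.dilate(m.astype(np.uint8),np.ones((7,7)))>0)).astype(np.uint8))
    k=1+np.argmax(st[1:,4]); m=(lab==k).astype(np.uint8)
    return cv2.morphologyEx(m,cv2.MORPH_CLOSE,np.ones((5,5)))>0
c0=ray(T_,[[309,172]],.05)[0]
for obs in ([(T_,rt)],[(S,rs)],[(T_,rt),(S,rs)]):
    obs=[o for o in obs if o[1] is not None]
    if obs:
        qr,e=fit(REST,obs,[c0[0],c0[1],.3]); print("rest",np.round(qr[:2],4),np.degrees(qr[2]),e)
dt,ds=dark(T_,ht),dark(S,hs)
a,b=ray(T_,[[184,222],[150,105]],.01); y0=np.arctan2(b[1]-a[1],b[0]-a[0])
for obs in ([(T_,dt)],[(S,ds)],[(T_,dt),(S,ds)]):
    obs=[o for o in obs if o[1] is not None]
    if obs:
        c=ray(T_,[[175,188]],.01)[0]
        qh,e=fit(HND,obs,[c[0],c[1],y0]); print("handle",np.round(qh[:2],4),np.degrees(qh[2]),e)
for n,p,R in(("top",T_,(120,80,360,260)),("side",S,(90,160,330,340+20))):
    im=p["image"].copy(); sc=3
    x0,y0,x1,y1=R; im=cv2.resize(im[y0:y1,x0:x1],None,fx=sc,fy=sc,interpolation=cv2.INTER_CUBIC)
    for bs,q,c in((REST,qr,(0,255,0)),(HOOK,qh,(255,0,0))):
        for b in bs:
            h=cv2.convexHull(((proj(p,T(b,q))-[x0,y0]+.5)*sc).astype(np.int32)); cv2.polylines(im,[h],True,c,1)
    save("fit_%s.png"%n,im)
E
python3 m1.py
```

```text
[[ 0.53897295 -0.04867753  0.07      ]] [[0.43772125 0.2447866  0.01      ]
 [0.56352071 0.27978423 0.01      ]
 [0.7291508  0.33268733 0.01      ]]
none rest
none snake_hook
rest [ 0.5343 -0.0493] 20.66747271683475 9.233755111694336
rest [ 0.5343 -0.0493] 20.66747271683475 9.233755111694336
handle [0.5345 0.2705] 16.31991136274804 15.159156799316406
handle [0.5345 0.2705] 16.31991136274804 15.159156799316406
```

View pics/fit_top.png

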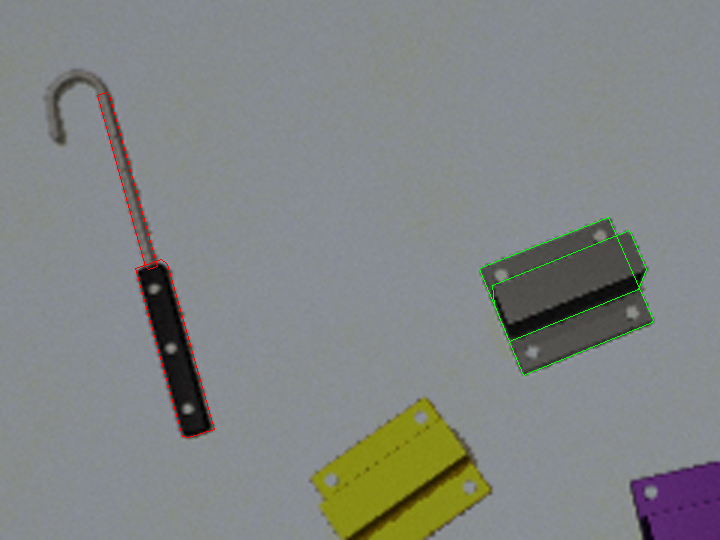

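View pics/fit_side.png

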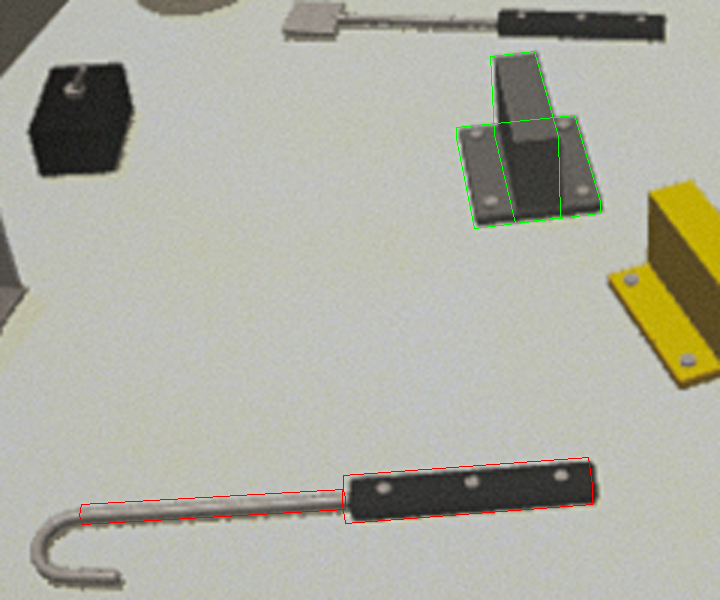

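The crops confirm the choice. The U-hook is at crop (75,90), and the grey rest at (565,295) has a green outline that fits it closely. Now I move above the hook's balance point.

Request:
carry_out --series "0.015 0.044 0 -0.5;0.015 0.044 0 -0.5;0.015 0.044 0 -0.5;0.015 0.044 0 -0.5;0.015 0.044 0 -0.5;0.015 0.044 0 -0.5;0.015 0.044 0 -0.5;0.015 0.044 0 -0.5;0.015 0.044 0 -0.6;0.015 0.044 0 -0.6" --claw 0.05

```text
t: 2.25
tool_pos: [0.3858, -0.1644, 0.2317]
orientation: [-90.0, 0.0, -164.0]
ft_force: [1.1, 0.4, 0.3]
gripper_width: 0.58
```

Request:
carry_out --series "0.015 0.044 0 0;0.015 0.044 0 0;0.015 0.044 0 0;0.015 0.044 0 0;0.015 0.044 0 0;0.015 0.044 0 0;0.015 0.044 0 0;0.015 0.044 0 0;0.014 0.043 -0.02 0;0.014 0.043 -0.04 0;0 0 -0.04 0;0 0 0 0"

```text
t: 3.75
tool_pos: [0.5307, 0.2715, 0.127]
orientation: [-89.9, -0.5, -163.9]
ft_force: [-0.4, -0.0, -0.7]
gripper_width: 0.586
```

Request:
carry_out --series "0.002 -0.001 -0.03 0;0 0 -0.02 0;0 0 0 0"

```text
t: 4.12
tool_pos: [0.5347, 0.2705, 0.0805]
orientation: [-90.0, -0.1, -164.0]
ft_force: [0.1, -0.5, -0.4]
gripper_width: 0.589
```

```bash
python3 - <<'E'
from h import *
print(r.get_obs()["tool_pos"],r.get_obs()["orientation"])
a=r.get_image("top")["image"]; b=r.get_image("side")["image"]
save("pre_top.png",cv2.resize(a[80:260,60:300],None,fx=3,fy=3)); save("pre_side.png",cv2.resize(b[190:370,90:330],None,fx=3,fy=3))
E
```

```text
[0.53472676 0.27046988 0.08052563] [-8.99886228e+01 -1.37376208e-01 -1.63991799e+02]
```

View pics/pre_top.png

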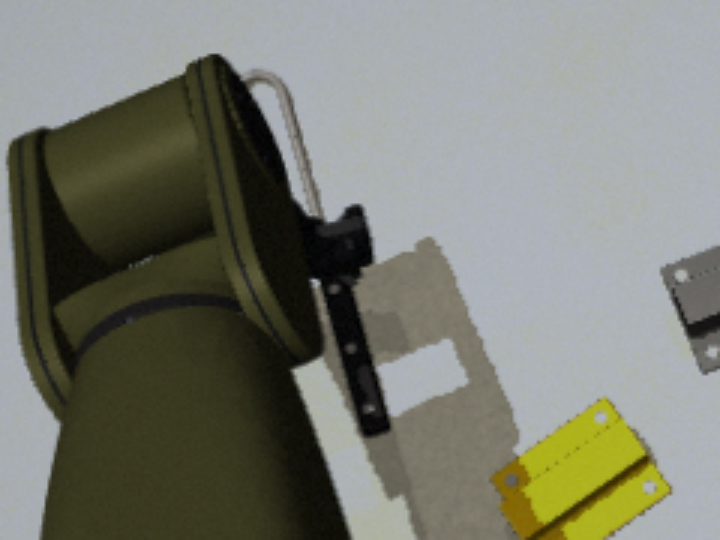

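View pics/pre_side.png

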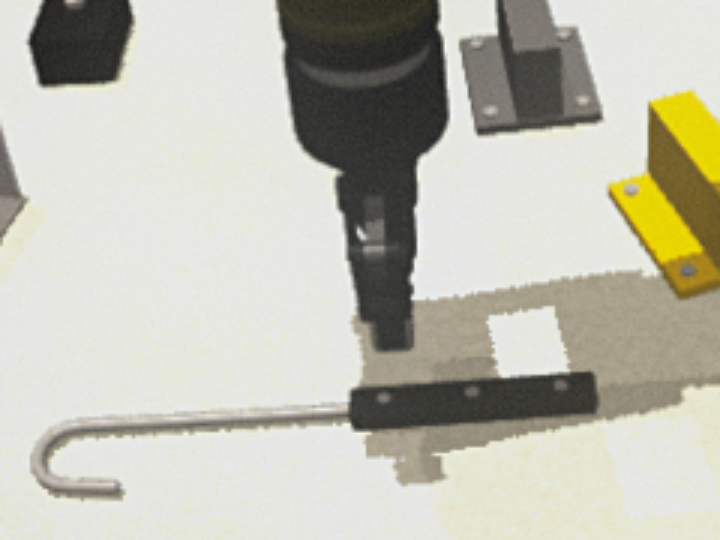

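The side crop shows a fingertip at (390,345), over the front third of the handle. The top crop shows the jaws in line with the handle. Descending.

Request:
carry_out --series "-0.0005 0 -0.02 0;0 0 -0.02 0;0 0 -0.02 0;0 0 -0.012 0;0 0 0 0;0 0 0 0"

```text
t: 4.97
tool_pos: [0.5355, 0.2714, 0.0098]
orientation: [-90.0, 0.1, -164.0]
ft_force: [0.9, 0.3, 0.4]
gripper_width: 0.587
```

Request:
carry_out --series "0 0 0 0;0 0 0 0;0 0 0 0;0 0 0 0;0 0 0 0;0 0 0 0" --claw 0.0 --grip_force 50

```text
t: 5.72
tool_pos: [0.5358, 0.2716, 0.0106]
orientation: [-90.0, 0.1, -164.0]
ft_force: [-0.6, -0.7, 5.8]
gripper_width: 0.237
```

Gripped at about 20 mm opening, but only the upper part of the handle is between the pads. I'll regrip lower.

Request:
carry_out --series "0 0 0 0;0 0 0 0;0 0 0 0;-0.001 0 -0.005 0;0 0 -0.002 0;0 0 0 0" --claw 0.04

```text
t: 6.48
tool_pos: [0.5337, 0.271, 0.0018]
orientation: [-90.0, -0.0, -164.0]
ft_force: [0.8, -0.1, -0.4]
gripper_width: 0.469
```

Request:
carry_out --series "0 0 0 0;0 0 0 0;0 0 0 0;0 0 0 0;0 0 0 0;0 0 0 0" --claw 0.0 --grip_force 60

```text
t: 7.22
tool_pos: [0.5342, 0.2713, 0.0026]
orientation: [-90.0, 0.0, -164.0]
ft_force: [0.1, -0.2, 3.1]
gripper_width: 0.235
```

Request:
carry_out --series "0 0 0.01 0;0 0 0.02 0;0 0 0.04 0;0 0 0.04 0;0 0 0.03 0;0 0 0 0;0 0 0 0"

```text
t: 8.1
tool_pos: [0.5332, 0.2709, 0.1413]
orientation: [-90.0, -0.1, -164.0]
ft_force: [-0.2, -0.5, -2.8]
gripper_width: 0.238
```

```bash
python3 - <<'E'
from h import *
o=r.get_obs();print(o["ft_force"],o["ft_torque"])
a=r.get_image("top")["image"]; b=r.get_image("side")["image"]
save("lift_top.png",a); save("lift_side.png",cv2.resize(b[130:370,50:330],None,fx=2.5,fy=2.5))
E
```

```text
[-0.15243763 -0.54789589 -2.76448204] [-0.00382767  0.01930184  0.06786706]
```

View pics/lift_side.png

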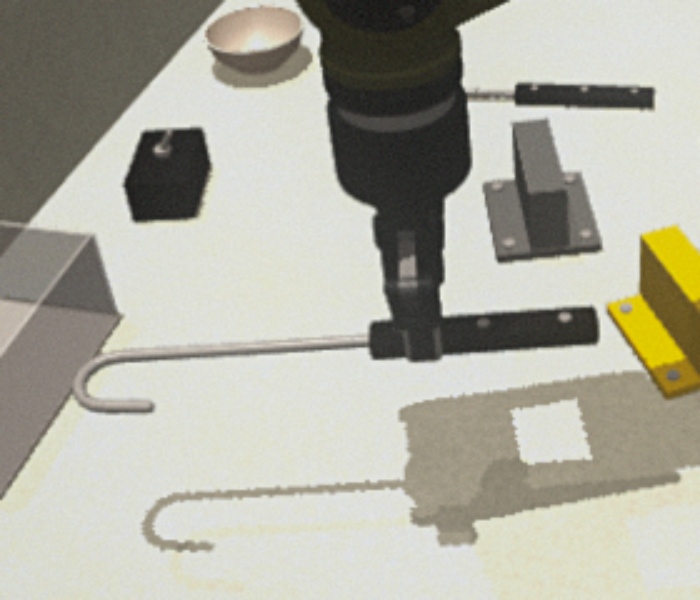

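```bash
python3 - <<'E'
from h import *
p=r.get_image("side")
z=.147
# handle ends mid-face on the near side at mid height
e=np.array([[370,341],[597,326]])/2.5+[50,130]
w=ray(p,e,z); print(w, np.linalg.norm(w[1]-w[0]))
u=np.array([np.cos(np.radians(16)),np.sin(np.radians(16))])
print([(x[:2]-r.get_obs()["tool_pos"][:2])@u for x in w])
E
```

```text
[[0.5616527  0.28196029 0.147     ]
 [0.42847153 0.24392005 0.147     ]] 0.1385073435134821
[np.float64(0.03089602721045273), np.float64(-0.10761124240538507)]
```

View pics/lift_top.png

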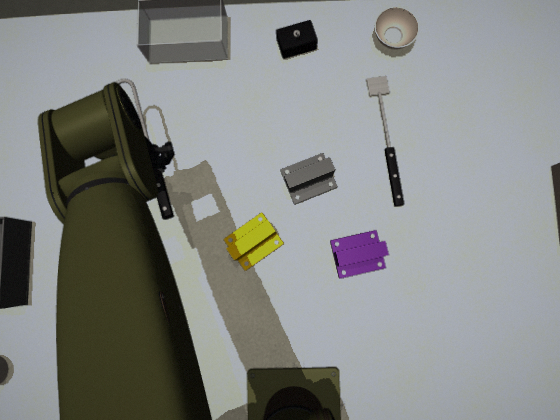

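The side view shows the hook held level, with its handle running from (198,266) to (289,260). The balance point is about 3 mm behind the TCP. Carrying it over the rest.

Request:
carry_out --series "0 -0.02 0 0;0 -0.04 0 0.5;0.001 -0.04 0 0.6;0.001 -0.04 0 0.6;0.001 -0.04 0 0.6;0.001 -0.04 0 0.6;0 -0.04 0 0.6;0 -0.04 0 0.6;0 -0.019 0 0.6;0 0 -0.02 0;0 0 0 0;0 0 0 0"

```text
t: 9.75
tool_pos: [0.5374, -0.0471, 0.1214]
orientation: [-90.1, -0.1, -159.2]
ft_force: [-0.5, -0.9, -2.4]
gripper_width: 0.24
```

```bash
cat > m2.py <<'E'
import sys
from fit import *
o=r.get_obs();print(o["tool_pos"],o["orientation"],o["ft_force"])
q=[.5343,-.0493,np.radians(20.67)]
yaw=np.radians(o["orientation"][2]+180); u=np.array([np.cos(yaw),np.sin(yaw)])
c=o["tool_pos"][:2]-.003*u
for n,R in(("top",(220,60,420,240)),("side",(120,120,360,300))):
    p=r.get_image(n); x0,y0,x1,y1=R; sc=3
    im=cv2.resize(p["image"][y0:y1,x0:x1],None,fx=sc,fy=sc,interpolation=cv2.INTER_CUBIC)
    L=[(T(b,q),(0,255,0)) for b in REST]+[(T(b,[c[0],c[1],yaw],o["tool_pos"][2]-.0026),(255,0,0)) for b in HOOK]
    for b,col in L: cv2.polylines(im,[cv2.convexHull(((proj(p,b)-[x0,y0]+.5)*sc).astype(np.int32))],True,col,1)
    save(sys.argv[1]+"_"+n+".png",im)
E
python3 m2.py over
```

```text
[ 0.53740111 -0.04713411  0.12143863] [-9.00574924e+01 -8.08982820e-02 -1.59205494e+02] [-0.49217262 -0.90490164 -2.44047952]
```

View pics/over_top.png

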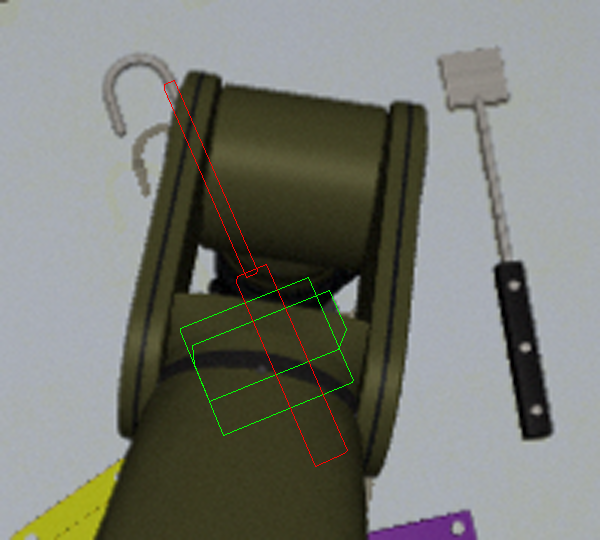

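View pics/over_side.png

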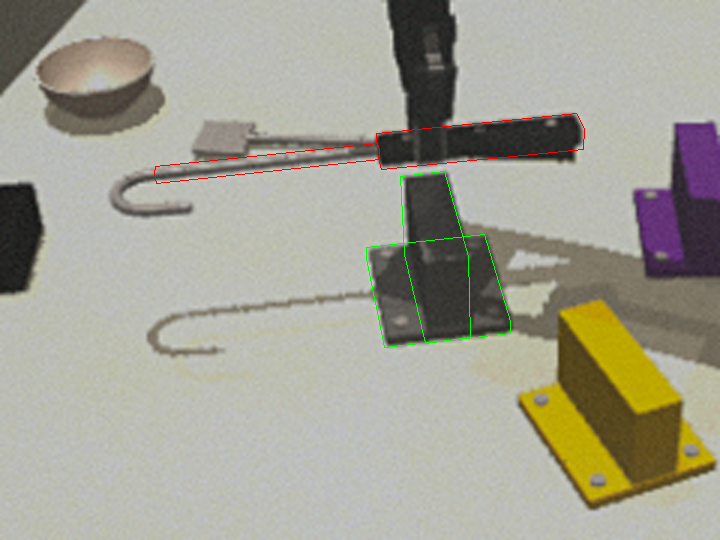

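The top crop shows the shaft on its predicted line. In the side crop the butt sits a little low at (575,158), so it droops about 2°, and the balance point is over the rib. Lowering in steps.

Request:
carry_out --series "0 -0.001 -0.01 0;0 0 -0.012 0;0 0 -0.01 0;0 0 -0.005 0;0 0 0 0;0 0 0 0"

```text
t: 10.6
tool_pos: [0.5384, -0.0489, 0.0857]
orientation: [-90.0, 0.0, -159.3]
ft_force: [-0.2, -0.5, -2.2]
gripper_width: 0.235
```

```bash
python3 m2.py low
```

```text
[ 0.53835279 -0.0489019   0.08571708] [-8.99784123e+01  3.59864984e-02 -1.59257192e+02] [-0.24475203 -0.45852589 -2.19732644]
```

View pics/low_side.png

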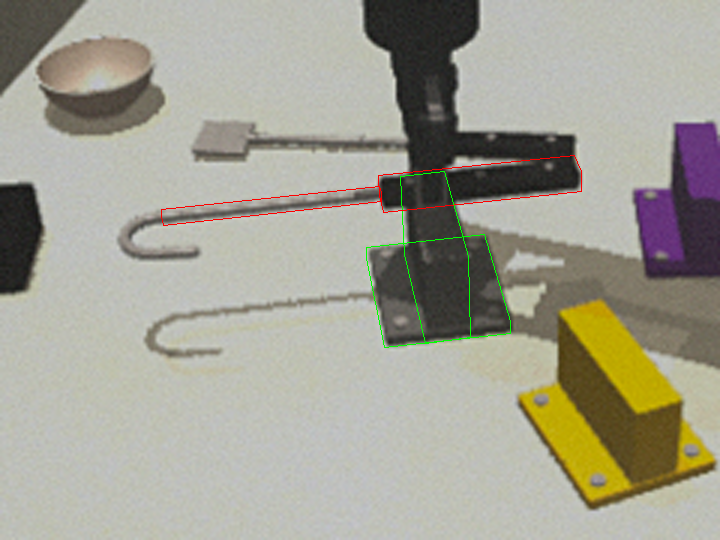

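The prediction now matches the handle from (380,193) to (580,173), so the hook is level. The earlier "droop" was the scraper's handle behind it. Lowering to contact.

Request:
carry_out --series "-0.001 0 -0.005 0;0 0 -0.004 0;0 0 -0.001 0;0 0 0 0;0 0 0 0"

```text
t: 11.32
tool_pos: [0.5372, -0.0489, 0.0755]
orientation: [-90.0, 0.0, -159.3]
ft_force: [-0.3, -1.0, -1.7]
gripper_width: 0.239
```

Request:
carry_out --series "0 0 -0.001 0;0 0 0 0;0 0 0 0"

```text
t: 11.7
tool_pos: [0.537, -0.0488, 0.0744]
orientation: [-90.0, 0.0, -159.3]
ft_force: [0.8, 0.0, -3.3]
gripper_width: 0.237
```

Request:
carry_out --series "0 0 -0.001 0;0 0 0 0;0 0 0 0"

```text
t: 12.08
tool_pos: [0.537, -0.0488, 0.0733]
orientation: [-90.0, -0.0, -159.3]
ft_force: [-0.4, 0.6, -2.6]
gripper_width: 0.24
```

Request:
carry_out --series "0 0 -0.001 0;0 0 0 0;0 0 0 0"

```text
t: 12.45
tool_pos: [0.5371, -0.0488, 0.0726]
orientation: [-90.0, 0.0, -159.3]
ft_force: [-0.8, -0.8, 0.3]
gripper_width: 0.238
```

Contact: the weight is coming off. Pressing 0.5 mm more, then opening.

Request:
carry_out --series "0 0 -0.0005 0;0 0 0 0"

```text
t: 12.7
tool_pos: [0.5372, -0.0489, 0.0726]
orientation: [-90.0, 0.0, -159.3]
ft_force: [-4.0, 0.6, 5.7]
gripper_width: 0.24
```

Request:
carry_out --series "0 0 0 0;0 0 0 0;0 0 0 0;0 0 0 0" --claw 0.034

```text
t: 13.2
tool_pos: [0.537, -0.0488, 0.0717]
orientation: [-90.0, 0.0, -159.3]
ft_force: [0.5, 0.7, 0.1]
gripper_width: 0.395
```

```bash
python3 m2.py rel
```

```text
[ 0.53699596 -0.04884532  0.07171508] [-8.99999959e+01  6.76480822e-04 -1.59256386e+02] [0.48602417 0.68261975 0.11119993]
```

View pics/rel_side.png

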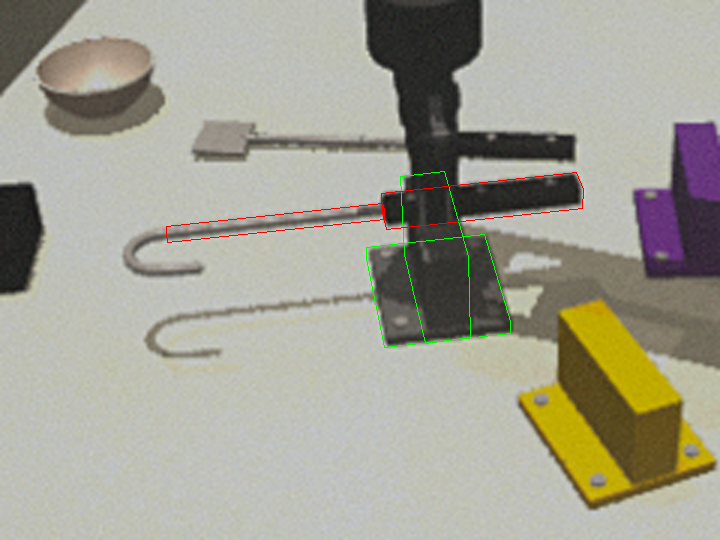

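The hook rests level with the jaws open and no force. Withdrawing straight up.

Request:
carry_out --series "0 0 0.004 0;0 0 0.008 0;0 0 0.015 0;0 0 0.03 0;0 0 0.04 0;0 0 0.04 0;0 0 0 0"

```text
t: 14.18
tool_pos: [0.5397, -0.0493, 0.215]
orientation: [-89.7, 0.5, -159.3]
ft_force: [0.6, -0.7, -0.4]
gripper_width: 0.396
```

Request:
carry_out --series "-0.01 -0.03 0.01 0;-0.01 -0.045 0.01 0;-0.01 -0.045 0 0;-0.01 -0.045 0 0;-0.01 -0.045 0 0;-0.01 -0.045 0 0;0 -0.045 0 0;0 0 0 0"

```text
t: 15.18
tool_pos: [0.4761, -0.3511, 0.2283]
orientation: [-90.0, -0.0, -159.5]
ft_force: [-0.0, 0.8, -0.6]
gripper_width: 0.399
```

```bash
cat > m3.py <<'E'
from fit import *
q=[.5343,-.0493,np.radians(20.67)]; h=[.5343,-.0499,np.radians(20.67)]
for n,R in(("top",(220,60,420,240)),("side",(120,120,360,300))):
    p=r.get_image(n); x0,y0,x1,y1=R; sc=3
    im=cv2.resize(p["image"][y0:y1,x0:x1],None,fx=sc,fy=sc,interpolation=cv2.INTER_CUBIC)
    L=[(T(b,q),(0,255,0)) for b in REST]+[(T(b,h,.07),(255,0,0)) for b in HOOK]
    for b,col in L: cv2.polylines(im,[cv2.convexHull(((proj(p,b)-[x0,y0]+.5)*sc).astype(np.int32))],True,col,1)
    save("fin_"+n+".png",im)
print(r.get_obs()["t"])
E
python3 m3.py
```

```text
15.275
```

View pics/fin_top.png

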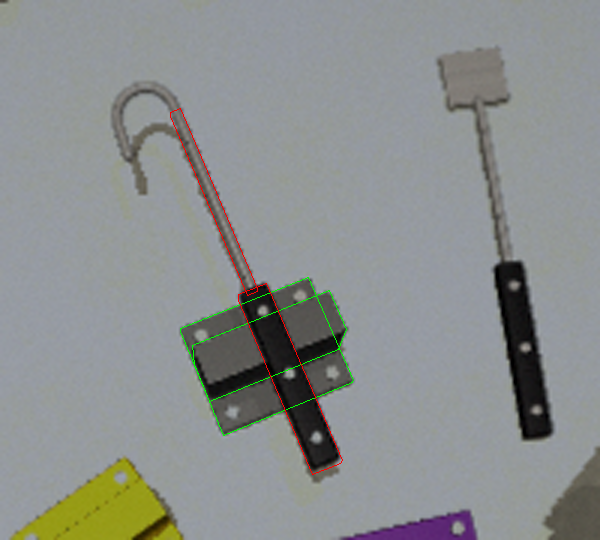

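View pics/fin_side.png

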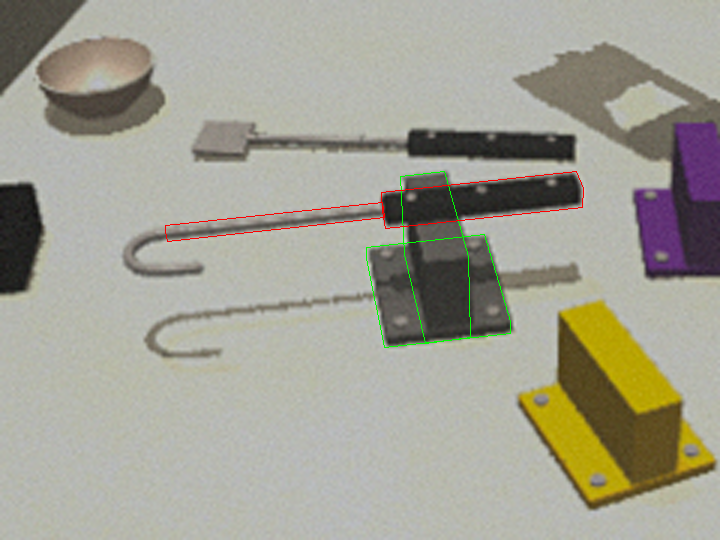

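Both views show the hook level and square across the grey rib, matching the predicted outline. The top crop has the butt at (325,468) and the hook at (145,90), both free in the air. The scraper hasn't moved. Handing in.

```bash
python3 -c "
from bench import r
print(r.close_job())"
```

```text
the job is handed in; nothing more can be done
None
```

The snake hook is lying crosswise over the grey rest's rib, same side up, balanced level with both ends free in the air. I handed the job in at about 15 s with the gripper open and clear of everything.

- **Grip:** I gripped the hook within about 3 mm of its balance point. The first grip was too shallow, so I reopened and took it lower before lifting.
- **Placing:** I lowered it in small steps until the wrist force showed contact, then opened the fingers and withdrew straight up.
- **Last checks:** After withdrawing, both views show the hook matching the outline I predicted for it to within a few millimetres. The scraper is where it was.
- **Checks that disagreed or failed:**
  - The outline network found neither the rest nor the hook in the side view, so I fitted poses from the top view and checked them by overlaying the outlines on both pictures.
  - On the way to the rest, the butt end seemed to droop by about 2°. That was the scraper's handle showing behind it, and the next picture showed the hook level.

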